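Close the rack vice on the black snowshoe buckle

ROBOT

A 7-joint arm with a two-finger parallel gripper is mounted at the origin on the work surface. World frame = base frame: x ahead of the robot, y to its left, z up, the work surface at z = 0. Lengths are in m, angles in rad, forces in N, time in s.
With the tool pointing down it reaches from about 0.425 to 0.875 m from the base axis. Payload 4.7 kg.
Tool frame: the origin (TCP) lies on the mounting face of the last link; the fingertips stand 182 mm ahead of it and the grasp point (between the pads) lies 164 mm ahead of it (ctrl.finger_overhang is the distance from the TCP to the fingertips, in m); z points along the fingers, y is the line along which they close (so a half turn about z gives the same grasp; the last joint's range is limited). The gripper opens to 87 mm and grips with 3 to 60 N. Pads are 19 mm wide; open, the fingers measure 117 mm over their backs; the gripper's body (75 mm by 190 mm) begins 51 mm behind the grasp point.
Start: joints at [1.324, 0.321, -0.07, 1.45, 0.023, 1.371, -0.057], TCP at [0.168, -0.628, 0.405] pointing down, gripper open.
Joint ranges: [-2.86, 2.86], [-0.3, 2.09], [-1.38, 1.24], [0.06, 2.45], [-1.56, 4.7], [0.09, 2.05], [-2.69, 2.69]. Speed limits (rad/s): [2.57, 2.57, 3.14, 3.14, 3.14, 3.14, 3.14].

INTERFACE

Orientations are given as a rotation vector (axis times angle).
In Python, from bench import ctrl gives the robot as it stands.
- The arm moves only by the shell command python3 -m jog 'ROWS' [FORCE]. ROWS is a JSON object of lists of equal length, an entry for each row: "translation": the shift along the tool's x, y, z as a fraction of full scale, a list of three; "yaw": the turn about the tool's z as a fraction of full scale; "jaw": the closure, from 0 (fully open) to 1 (shut). In form: {"translation": [[dx, dy, dz], ...], "yaw": [yaw, ...], "jaw": [jaw, ...]}. A call has 1 to 8 rows; each row is the pose to reach, as a shift and turn from the pose commanded when the call began, along the tool's axes at that moment, turning the shorter way round; what a row does not reach only later rows make up. Full scale, the value 1, is 0.2 m for a shift and 180 degrees for a turn. A row lasts 1/8 s, in which the tool goes at most 62.5 mm and 10.7 degrees, less where a joint would pass 70% of its speed; a pose out of reach is approached as far as the arm can. A call with a number of a shift or a turn outside -1 to 1 is refused whole. A call with a gripper value outside its range is refused whole. The fingers move at their own pace and stop on an object; FORCE is the grip in N (left out, the last holds). Time passes only in rows, so rows that repeat a pose let the fingers close. It gives the time, the measured TCP pose, the force, the opening and the grip force at its end, in the units of the state.
- ctrl.get_state(): the state, without advancing time (a new reading comes with each control period).
- ctrl.get_image(name): name is "scene" or "top" or "wrist"; returns a dict with "pixels" (384x512x3 uint8, blue, green, red), "fx", "fy", "cx", "cy" (pixels), "R" (3x3) and "t" (3): a world point X has camera coordinates R X + t; the wrist camera has in their place "mount" (4x4, takes a point from camera to tool coordinates, whose origin is the TCP and whose axes are the flange's). Camera axes: x right, y down, z forward; pixel columns grow to the right and rows downward; lengths in m; the calibration is good to about 2 mm. A picture is of the moment at which its call begins: read the wrist's pose just before it. There is no depth.
- ctrl.close_job(): hands the job in; it is judged then, once.
Trained networks look in a picture, given as the dict that the camera call returned (one of the last four; its "shot" number tells which), for a name from the list of things; names that differ only in an ending like _2 or _b are one class to them, and where a whole thing is asked for, a point or a joint stands for the part that bears it (a point fixed in the world has none). Each returns a list of dicts, best first, with "p" (0 to 1); they miss things now and then, are a little off and sometimes report something else, mostly with a low value. They report only what shows in the picture. A call takes as long as a camera call. They do not tell look-alikes from the thing itself.
- ctrl.silhouettes(label, picture): "region" (384x512 bool, what is visible of it) and "at" ([column, row] in pixels, amid what is visible of it).
The state is a dict: "time": time; "joint_positions": joint angles; "qd": joint speeds; "joint_torque": joint torques, N m; "position": TCP position; "tool_rot": TCP orientation; "ft_force": force on the tool from outside, world axes, zero at the start; "torque": the same for the moment, N m; "grip_width": opening from 0.0 (shut) to 1.0 (fully open); "grip_force": force on a finger pad.
Only numpy, scipy, OpenCV 4.12 (cv2) and the standard library are available. Lean on these libraries where they do the work, as an engineer would, in place of code of your own. Each camera call takes 0.05 s, during which the arm holds its last target. There are 200 camera calls.

TASK

Two blue rack vices stand on the ledge: one has the black snowshoe binding buckle on its bed, the other an orange buckle. Wind the handwheel of the vice with the black buckle clockwise, seen from above, until its sliding steel jaw has closed on the buckle and comes to a stop, the buckle held flat between the two jaws, then let go of the wheel. Leave the wheel of the other vice as it is.

Things in the scene. Friction and masses are not known exactly. Their poses are not given: they have to be found in the camera images.
- black_wheel: Red handwheel, 124 mm wide, of the vice with the black buckle. Origin on its upright axis, 78 mm up; rim and hub top at 85 mm. Black upright crank handle, 20 mm thick, top at 135 mm, 55 mm from the axis along the wheel's own +x, spins freely: pinch it, lead it round clockwise (from above). 12 mm of jaw travel per rad, 2 N at the handle, stays put. Starts 1.6 to 2.9 rad from closed.
- black_jaw: That vice's sliding steel jaw, 70 mm wide, 24 mm thick, top 66 mm above the ledge. Origin at the foot of its clamping face, mid-width, on the bed 30 mm above the ledge. x points from the wheel to the fixed jaw, the way it slides to close; z up. The fixed blue jaw faces it, 80 mm minus its travel (0 to 45 mm) away.
- black_buckle: Black plastic buckle, 46 mm long (its x, along the vice), 36 wide, 18 tall, 60 g, loose on that vice's bed, 2 to 4 mm from the fixed jaw. Origin: centre of its underside, 30 mm above the ledge. The jaw meets it when this is 23 mm ahead of the jaw's origin along the jaw's x, may push it the last 2 to 4 mm to the fixed jaw, then stops firmly.
- spare_handle_mid (a point): Middle of the crank handle of the other vice (the one with the orange buckle, otherwise identical), 113 mm above the ledge. To be left where it is.
Not all that is in view belongs to the job. There is more than one size of the black_buckle; the one meant has the size given above.

How it is judged:
By the outcome, as a careful person would: the job done as asked, in the order asked, and still so for the second after the job is handed in, with the robot touching nothing.
It also fails if it takes over 35 s, if anything falls off the work surface, if the arm or the gripper's body presses on something with over 40 N, if the wrist force passes 120 N, or if a joint passes its speed limit or range.

## Working session

There is one attempt and no reset: what is moved stays moved. The work goes in short steps, Python scripts to look and compute and a shell command to move; the robot and the scene stay as the last step left them, time stands still between calls to the robot, and variables do not carry over. Pictures are saved under pics/ and viewed, at most 10 in all, crops included, and the job is handed in when it is done.

```bash
ls; mkdir -p pics
cat > h.py <<'E'
import numpy as np, cv2
from scipy.spatial.transform import Rotation as Ro
from bench import ctrl
def ray(im,px,st=None):
    d=np.array([(px[0]-im["cx"])/im["fx"],(px[1]-im["cy"])/im["fy"],1.])
    if "mount" in im:
        M=np.array(im["mount"]);R=Ro.from_rotvec(st["tool_rot"]).as_matrix()
        return np.array(st["position"])+R@M[:3,3], R@M[:3,:3]@d
    R=np.array(im["R"]);return -R.T@np.array(im["t"]),R.T@d
def atz(im,px,z,st=None):
    o,d=ray(im,px,st);return o+d*(z-o[2])/d[2]
E
python3 - <<'E'
from h import *
st=ctrl.get_state();print(st["time"],st["position"],st["tool_rot"])
for n in("scene","top"):
    im=ctrl.get_image(n);cv2.imwrite(f"pics/{n}.png",im["pixels"])
    for l in("black_wheel","black_jaw","black_buckle","spare_handle_mid"):
        for r in ctrl.silhouettes(l,im): print(n,l,round(r["p"],2),np.round(r["at"]),r["region"].sum())
    print(np.round(ray(im,[256,192])[0],3))
E
```

```text
pics
0.0 [ 0.16751336 -0.62781849  0.40366927] [-3.11307115e+00 -4.08305304e-01  5.69162055e-04]
scene black_wheel 0.57 [136. 192.] 1648
scene black_jaw 0.73 [166. 220.] 796
scene black_buckle 0.83 [241. 302.] 302
scene black_buckle 0.51 [188. 236.] 194
scene spare_handle_mid 0.73 [272. 137.] 186
[ 1.181 -0.353  0.522]
top black_wheel 0.81 [341. 270.] 1873
top black_jaw 0.86 [328. 242.] 495
top black_buckle 0.7 [312. 213.] 329
top black_buckle 0.62 [310. 146.] 150
top black_buckle 0.47 [260. 225.] 150
top spare_handle_mid 0.54 [184. 274.] 115
[0.521 0.011 0.906]
```

View pics/top.png

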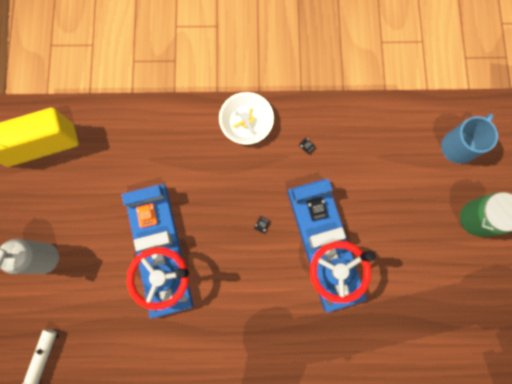

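View pics/scene.png

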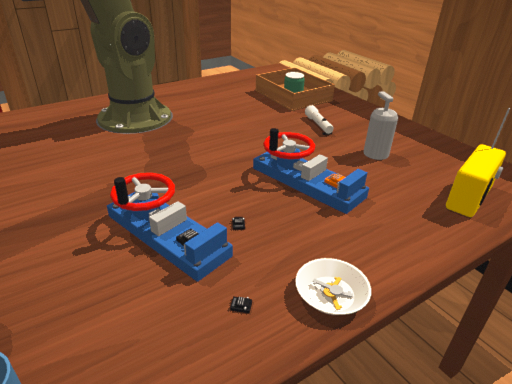

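The top view shows two vices. The right one has a black buckle at about (317,208), its wheel at (341,272) and its handle at (369,256). The left one has an orange buckle at (147,214). Black buckle candidates are (317,208) on the vice bed, and two small loose ones at (307,146) and (263,224). Only the one on the bed fits the size and place given.

Run:
```python
from h import *
im=ctrl.get_image("top");p=im["pixels"]
c=p[140:330,250:400];cv2.imwrite("pics/crop.png",cv2.resize(c,None,fx=4,fy=3.0*4/3,interpolation=cv2.INTER_CUBIC)[:600*2][:760] if 0 else cv2.resize(c,(474,600),interpolation=cv2.INTER_CUBIC))
b,g,r=[p[...,i].astype(int) for i in range(3)]
m=((r>170)&(g<70)&(b<70)).astype(np.uint8)
n,l,s,ce=cv2.connectedComponentsWithStats(m)
for i in range(1,n):
    if s[i,4]<100: continue
    ys,xs=np.where(l==i);P=np.array([atz(im,(x,y),.083)[:2] for x,y in zip(xs,ys)])
    hull=cv2.convexHull(P.astype(np.float32));(cx,cy),rr=cv2.minEnclosingCircle(hull)
    e=cv2.fitEllipse(hull); print("ring",s[i],(cx,cy,rr),e)
for q in [(369,256),(184,271)]: print("handle top",atz(im,q,.135), atz(im,q,.113))
# buckle, vice axis
for l_,z in(("black_jaw",.066),("black_buckle",.048)):
    for d in ctrl.silhouettes(l_,im)[:1]:
        ys,xs=np.where(d["region"]);P=np.array([atz(im,(x,y),z)[:2] for x,y in zip(xs,ys)],np.float32)
        print(l_,cv2.minAreaRect(P))
```

```text
ring [310 241  61  61 920] (0.5231795310974121, -0.16149728000164032, 0.06188596785068512) ((0.5236428380012512, -0.16174820065498352), (0.1187254935503006, 0.12271705269813538), 10.000288009643555)
ring [128 248  60  61 840] (0.5159252882003784, 0.20390640199184418, 0.06079501286149025) ((0.5162649154663086, 0.20375503599643707), (0.11923965066671371, 0.1192619726061821), 84.68009948730469)
handle top [ 0.55038556 -0.20618438  0.135     ] [ 0.55123763 -0.21239571  0.113     ]
handle top [0.52792189 0.14217329 0.135     ] [0.5281329  0.14590335 0.113     ]
black_jaw ((0.5446568727493286, -0.14088448882102966), (0.13428370654582977, 0.07524651288986206), 0.06729868054389954)
black_buckle ((0.7971525192260742, -0.10921593010425568), (0.02991051785647869, 0.02446852996945381), 44.54574966430664)
```

View pics/crop.png

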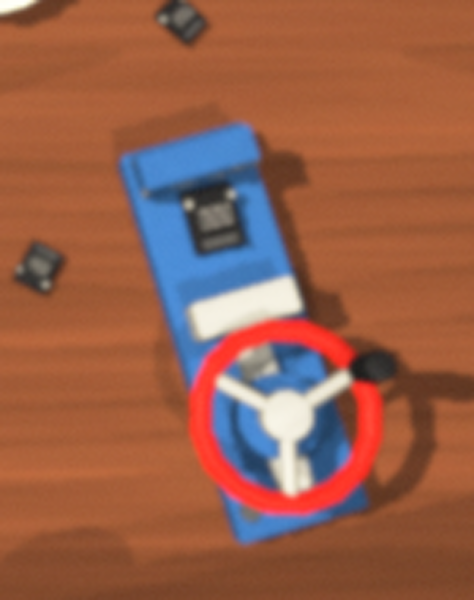

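The crop shows the black buckle at about (217,218), in the bed of the right vice against the blue fixed jaw. It is much bigger than the two loose look-alikes at (183,20) and (40,267). The wheel's ring measures 124 mm wide at z≈0.083, and the handle sits 54 mm from the axis, so both agree with the task.

```bash
cat >> h.py <<'E'
def shift(target_tcp):
    st=ctrl.get_state();R=Ro.from_rotvec(st["tool_rot"]).as_matrix()
    return np.round(R.T@(np.array(target_tcp)-st["position"])/0.2,3)
E
python3 -c "
from h import *
print(shift([.55,-.2085,.36]),Ro.from_rotvec(ctrl.get_state()['tool_rot']).as_matrix().round(3))"
```

```text
[ 2.388 -1.534  0.224] [[ 0.966  0.258 -0.   ]
 [ 0.258 -0.966 -0.   ]
 [-0.     0.    -1.   ]]
```

```bash
python3 -m jog '{"translation":[[0.26,-0.17,0],[0.53,-0.34,0],[0.8,-0.51,0],[0.8,-0.51,0]],"yaw":[0,0,0,0],"jaw":[0,0,0,0]}'
python3 -m jog '{"translation":[[0.26,-0.17,0],[0.53,-0.34,0],[0.8,-0.51,0],[0.8,-0.51,0]],"yaw":[0,0,0,0],"jaw":[0,0,0,0]}'
python3 -m jog '{"translation":[[0.26,-0.17,0],[0.53,-0.34,0],[0.79,-0.51,0.1],[0.79,-0.51,0.1],[0.79,-0.51,0.1]],"yaw":[0,0,0,0,0],"jaw":[0,0,0,0,0]}'
python3 - <<'E'
from h import *
print(shift([.55,-.2085,.36]))
st=ctrl.get_state();im=ctrl.get_image("wrist");cv2.imwrite("pics/w1.png",im["pixels"])
print(st["position"],st["tool_rot"])
for l in("spare_handle_mid","black_wheel","black_buckle","black_jaw"):
    for r in ctrl.silhouettes(l,im): print(l,round(r["p"],2),np.round(r["at"]),r["region"].sum(),atz(im,r["at"],.113,st).round(3))
E
```

```text
time: 1.15
position: [0.3009, -0.4838, 0.4055]
tool_rot: [-3.112, -0.424, -0.004]
ft_force: [-0.2, -0.6, -0.6]
grip_width: 1.003
grip_force: 0.0
time: 1.65
position: [0.4278, -0.344, 0.4053]
tool_rot: [-3.112, -0.423, -0.004]
ft_force: [-0.4, -0.1, 0.0]
grip_width: 1.0
grip_force: 0.0
time: 2.28
position: [0.5501, -0.2106, 0.3843]
tool_rot: [3.115, 0.407, -0.002]
ft_force: [-0.5, -0.3, 0.2]
grip_width: 0.996
grip_force: 0.0
[ 0.002 -0.01   0.122]
[ 0.55010622 -0.21055327  0.38433943] [ 3.11453229e+00  4.07001638e-01 -2.09401899e-03]
black_wheel 0.93 [199. 190.] 6868 [ 0.543 -0.164  0.113]
black_buckle 0.69 [93. 54.] 846 [ 0.626 -0.064  0.113]
black_buckle 0.56 [199.  53.] 1903 [ 0.648 -0.141  0.113]
black_jaw 0.85 [198. 124.] 2517 [ 0.596 -0.152  0.113]
```

View pics/w1.png

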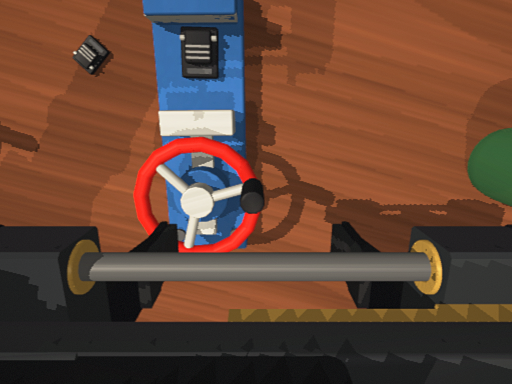

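The wrist view shows the black buckle at (199,53), the steel jaw at (198,124), the wheel hub at (197,201) and the handle at about (252,195).

Run:
```python
from h import *
st=ctrl.get_state();im=ctrl.get_image("wrist")
print(im["mount"])
for n,q,z in(("hub",(197,201),.085),("handle mid",(252,195),.113),("h hi",(253,187),.135),("h lo end",(252,204),.135),("jaw edge",(196,110),.066),("buckle edge",(200,77),.048),("buckle far",(199,28),.048),("fixed",(195,20),.066)):
    print(n,atz(im,q,z,st).round(4))
```

```text
[[ 3.22530252e-04 -9.64799839e-01 -2.62985109e-01  7.20101790e-02]
 [ 9.99997584e-01  8.83002136e-04 -2.01300692e-03  2.25140436e-05]
 [ 2.17436517e-03 -2.62983824e-01  9.64797793e-01  1.96578557e-02]
 [ 0.00000000e+00  0.00000000e+00  0.00000000e+00  1.00000000e+00]]
hub [ 0.5234 -0.1614  0.085 ]
handle mid [ 0.5502 -0.2088  0.113 ]
h hi [ 0.5626 -0.2065  0.135 ]
h lo end [ 0.5491 -0.2092  0.135 ]
jaw edge [ 0.6041 -0.1398  0.066 ]
buckle edge [ 0.6345 -0.134   0.048 ]
buckle far [ 0.6763 -0.1241  0.048 ]
fixed [ 0.6784 -0.1232  0.066 ]
```

```bash
python3 -m jog '{"translation":[[0,-0.01,0.2],[0,-0.01,0.4],[0,-0.01,0.53],[0,-0.01,0.53],[0,-0.01,0.53],[0,-0.01,0.53],[0,-0.01,0.53],[0,-0.01,0.53]],"yaw":[0,0,0,0,0,0,0,0],"jaw":[0,0,0,0.3,0.6,1,1,1]}' 20
python3 -m jog '{"translation":[[0,0,0],[0,0,0],[0,0,0]],"yaw":[0,0,0],"jaw":[1,1,1]}'
cat >> h.py <<'E'
C=np.array([.5234,-.1614])
def arc(angs,r=.055):
    "shifts (fraction) from the current handle angle to each"
    st=ctrl.get_state();R=Ro.from_rotvec(st["tool_rot"]).as_matrix()
    p=np.array(st["position"]);a0=np.degrees(np.arctan2(*(p[:2]-C)[::-1]))
    print("angle",a0,"r",np.linalg.norm(p[:2]-C))
    for a in angs:
        t=np.radians(a);d=np.array([*(C+r*np.array([np.cos(t),np.sin(t)])),p[2]])-p
        print(a,(R.T@d/.2).round(3).tolist())
E
python3 -c "
from h import *
arc(range(-70,-141,-10))"
```

```text
time: 3.58
position: [0.5501, -0.2072, 0.2793]
tool_rot: [3.114, 0.408, 0.001]
ft_force: [0.4, 0.2, 0.7]
grip_width: 0.516
grip_force: 0.0
time: 3.95
position: [0.5501, -0.2083, 0.2788]
tool_rot: [3.113, 0.407, 0.001]
ft_force: [1.8, -4.2, -1.4]
grip_width: 0.223
grip_force: 20.0
angle -60.32483155850367 r 0.053965806530566644
-70 [-0.044, 0.013, -0.0]
-80 [-0.092, 0.013, -0.0]
-90 [-0.14, 0.005, -0.0]
-100 [-0.185, -0.011, -0.0]
-110 [-0.226, -0.035, -0.0]
-120 [-0.263, -0.066, -0.0]
-130 [-0.294, -0.103, -0.0]
-140 [-0.318, -0.144, -0.0]
```

```bash
python3 -m jog '{"translation":[[-0.044,0.012,0],[-0.092,0.012,0],[-0.14,0.005,0],[-0.185,-0.011,0],[-0.226,-0.035,0],[-0.263,-0.066,0],[-0.294,-0.103,0],[-0.318,-0.144,0]],"yaw":[0,0,0,0,0,0,0,0],"jaw":[1,1,1,1,1,1,1,1]}'
python3 -c "
from h import *
arc(range(-140,-196,-8))"
```

```text
time: 4.95
position: [0.4798, -0.1958, 0.2787]
tool_rot: [3.115, 0.407, -0.003]
ft_force: [-0.2, -4.4, 0.5]
grip_width: 0.229
grip_force: 20.0
angle -141.70230535136517 r 0.05558408356366307
-140 [0.006, 0.006, -0.0]
-148 [-0.008, -0.03, 0.0]
-156 [-0.016, -0.067, 0.0]
-164 [-0.02, -0.105, 0.0]
-172 [-0.018, -0.143, 0.0]
-180 [-0.011, -0.181, 0.0]
-188 [0.002, -0.217, -0.0]
```

```bash
python3 -m jog '{"translation":[[-0.008,-0.03,0],[-0.016,-0.067,0],[-0.02,-0.105,0],[-0.018,-0.143,0],[-0.011,-0.181,0],[0.002,-0.217,0],[0.002,-0.217,0]],"yaw":[0,0,0,0,0,0,0],"jaw":[1,1,1,1,1,1,1]}'
python3 - <<'E'
from h import *
arc(range(-190,-246,-5))
st=ctrl.get_state()
im=ctrl.get_image("wrist");cv2.imwrite("pics/w2.png",im["pixels"])
E
```

```text
time: 5.82
position: [0.4691, -0.1514, 0.2786]
tool_rot: [-3.111, -0.411, 0.007]
ft_force: [-5.4, 2.1, 6.7]
grip_width: 0.223
grip_force: 20.0
angle 169.6129729350932 r 0.05519337975335658
-190 [0.0, 0.002, -0.0]
-195 [0.011, -0.019, 0.0]
-200 [0.024, -0.039, 0.0]
-205 [0.039, -0.058, 0.0]
-210 [0.055, -0.076, 0.0]
-215 [0.073, -0.092, 0.0]
-220 [0.092, -0.107, 0.0]
-225 [0.112, -0.12, 0.0]
-230 [0.133, -0.131, -0.0]
-235 [0.155, -0.14, -0.0]
-240 [0.178, -0.147, -0.0]
-245 [0.202, -0.152, -0.0]
```

View pics/w2.png

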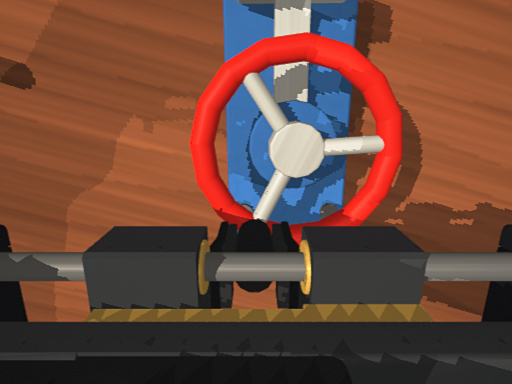

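The handle at (256,255) is held between the pads and the wheel has followed. I'll continue and watch the force.

```bash
python3 -m jog '{"translation":[[0.011,-0.019,0],[0.024,-0.039,0],[0.039,-0.058,0],[0.055,-0.076,0],[0.055,-0.076,0]],"yaw":[0,0,0,0,0],"jaw":[1,1,1,1,1]}'
python3 -c "
from h import *
arc(range(-210,-246,-5))"
```

```text
time: 6.5
position: [0.4759, -0.1338, 0.2787]
tool_rot: [-3.111, -0.411, 0.007]
ft_force: [-6.0, 2.9, 6.8]
grip_width: 0.225
grip_force: 20.0
angle 149.80685646892454 r 0.05490517692392347
-210 [-0.001, 0.0, 0.0]
-215 [0.017, -0.016, 0.0]
-220 [0.036, -0.03, -0.0]
-225 [0.056, -0.043, -0.0]
-230 [0.077, -0.054, -0.0]
-235 [0.099, -0.064, -0.0]
-240 [0.122, -0.071, -0.0]
-245 [0.146, -0.076, -0.0]
```

```bash
python3 -m jog '{"translation":[[0.009,-0.008,0],[0.017,-0.016,0],[0.017,-0.016,0]],"yaw":[0,0,0],"jaw":[1,1,1]}'
python3 -m jog '{"translation":[[0.01,-0.007,0],[0.019,-0.014,0],[0.019,-0.014,0]],"yaw":[0,0,0],"jaw":[1,1,1]}'
python3 -c "
from h import *
arc(range(-220,-246,-5))"
```

```text
time: 6.88
position: [0.4784, -0.13, 0.2786]
tool_rot: [-3.111, -0.411, 0.007]
ft_force: [-4.0, 3.0, 5.8]
grip_width: 0.221
grip_force: 20.0
time: 7.25
position: [0.4814, -0.1261, 0.2786]
tool_rot: [-3.111, -0.411, 0.006]
ft_force: [-6.4, 3.0, 5.7]
grip_width: 0.222
grip_force: 20.0
angle 139.90400343706187 r 0.05485472269254061
-220 [-0.001, -0.0, 0.0]
-225 [0.019, -0.013, -0.0]
-230 [0.041, -0.024, -0.0]
-235 [0.063, -0.033, -0.0]
-240 [0.086, -0.041, -0.0]
-245 [0.109, -0.046, -0.0]
```

```bash
python3 -m jog '{"translation":[[0.01,-0.007,0],[0.02,-0.013,0],[0.02,-0.013,0]],"yaw":[0,0,0],"jaw":[1,1,1]}'
python3 -m jog '{"translation":[[0.011,-0.006,0],[0.022,-0.011,0],[0.022,-0.011,0]],"yaw":[0,0,0],"jaw":[1,1,1]}'
python3 - <<'E'
from h import *
arc(range(-225,-246,-5))
for n in ("scene","top"):
    im=ctrl.get_image(n)
    p=im["pixels"]
    c=p[160:290,90:250] if n=="scene" else p[165:325,270:390]
    cv2.imwrite(f"pics/c_{n}.png",cv2.resize(c,None,fx=3.6,fy=3.6,interpolation=cv2.INTER_CUBIC))
E
```

```text
time: 7.62
position: [0.4833, -0.1244, 0.2786]
tool_rot: [-3.113, -0.409, 0.013]
ft_force: [-11.1, -1.4, 10.1]
grip_width: 0.222
grip_force: 20.0
time: 8.0
position: [0.4852, -0.1231, 0.2785]
tool_rot: [3.115, 0.406, -0.023]
ft_force: [-17.8, -4.7, 15.7]
grip_width: 0.219
grip_force: 20.0
angle 134.9367659635135 r 0.05414146445377054
-225 [-0.002, -0.004, 0.0]
-230 [0.019, -0.015, -0.0]
-235 [0.041, -0.024, -0.001]
-240 [0.064, -0.031, -0.001]
-245 [0.087, -0.036, -0.001]
```

View pics/c_scene.png

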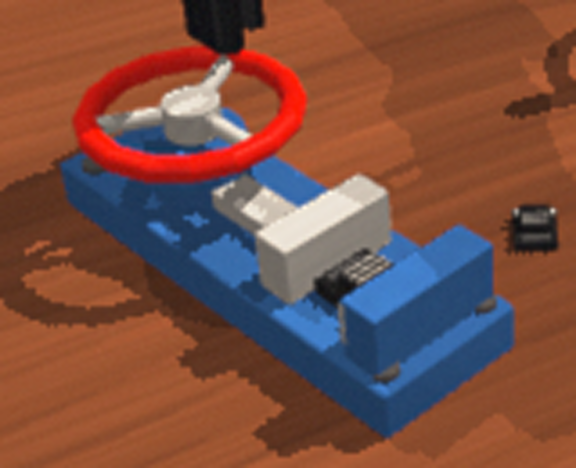

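The jaw has closed on the buckle at (355,275) and the buckle is against the fixed jaw. Total travel is about 2.8 rad, as predicted. The force is rising, so I'll give one more small push to confirm the stop, then let go and lift.

```bash
python3 -m jog '{"translation":[[0.012,-0.008,0],[0.02,-0.012,0],[0.02,-0.012,0]],"yaw":[0,0,0],"jaw":[1,1,1]}'
python3 -m jog '{"translation":[[-0.02,0.012,0],[-0.04,0.023,0],[-0.04,0.023,0],[-0.04,0.023,0]],"yaw":[0,0,0,0],"jaw":[1,1,0.7,0.5]}'
```

```text
time: 8.48
position: [0.487, -0.1218, 0.2783]
tool_rot: [3.113, 0.403, -0.03]
ft_force: [-22.7, -10.5, 18.8]
grip_width: 0.225
grip_force: 20.0
time: 8.98
position: [0.4862, -0.1238, 0.2787]
tool_rot: [-3.114, -0.41, -0.001]
ft_force: [0.2, 0.1, 0.4]
grip_width: 0.337
grip_force: 0.0
```

```bash
python3 -m jog '{"translation":[[0,0,0],[0,0,0],[0,0,0],[0,0,-0.2],[0,0,-0.45],[0,0,-0.6],[0,0,-0.6]],"yaw":[0,0,0,0,0,0,0],"jaw":[0.4,0.2,0,0,0,0,0]}'
python3 - <<'E'
from h import *
st=ctrl.get_state();im=ctrl.get_image("wrist");cv2.imwrite("pics/w3.png",im["pixels"])
im=ctrl.get_image("scene");p=im["pixels"]
cv2.imwrite("pics/c2.png",cv2.resize(p[160:290,90:250],None,fx=4.5,fy=4.5,interpolation=cv2.INTER_CUBIC))
E
```

```text
time: 9.85
position: [0.4868, -0.1249, 0.4014]
tool_rot: [3.112, 0.408, 0.007]
ft_force: [-0.3, 0.7, -0.2]
grip_width: 0.991
grip_force: 0.0
```

View pics/w3.png

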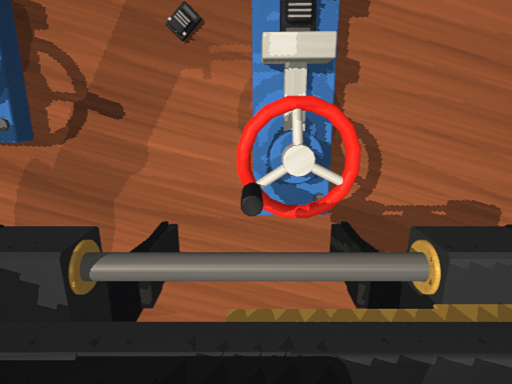

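View pics/c2.png

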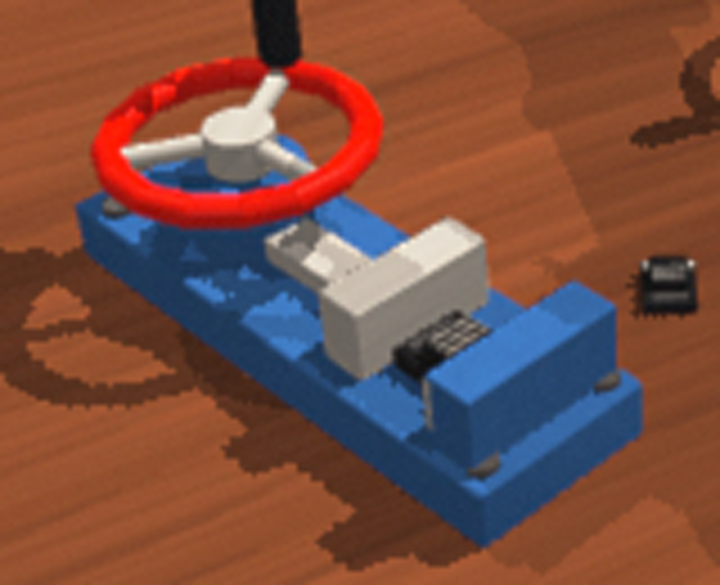

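The buckle at (445,345) lies flat, with the jaw against it and the wheel free. I'll check the final wheel angle for any spring-back, using the handle at (251,200) and the hub at (298,160) in the wrist view.

Run:
```python
from h import *
st=ctrl.get_state();im=ctrl.get_image("wrist")
h=atz(im,(251,200),.113,st);c=atz(im,(298,160),.085,st);d=(h-c)[:2]
print(h,c,np.linalg.norm(d),np.degrees(np.arctan2(d[1],d[0])))
j=atz(im,(298,30),.066,st);print("jaw face",j, "moved",np.linalg.norm(j[:2]-[.6041,-.1398]))
im=ctrl.get_image("scene");cv2.imwrite("pics/x.png",im["pixels"])
```

```text
[ 0.47763172 -0.12352373  0.113     ] [ 0.51985736 -0.15868163  0.085     ] 0.05494618082603495 140.21856213486708
jaw face [ 0.6327094  -0.12662192  0.066     ] moved 0.03149856185751635
```

The angle reads about −220°, against a stall at about −223°. My backing off while still gripped may have unwound it slightly. There's time to spare, so I'll regrip, tighten again, and open the fingers under load without backing off.

```bash
python3 -c "
from h import *
print(shift([.481,-.126,.2785]))"
```

```text
[-0.022  0.     0.593]
```

```bash
python3 -m jog '{"translation":[[-0.025,0,0.2],[-0.025,0,0.4],[-0.025,0,0.59],[-0.025,0,0.59],[-0.025,0,0.59],[-0.025,0,0.59],[-0.025,0,0.59],[-0.025,0,0.59]],"yaw":[0,0,0,0,0,0,0,0],"jaw":[0,0,0,0.5,1,1,1,1]}' 20
python3 -m jog '{"translation":[[0,0,0],[0,0,0],[0,0,0]],"yaw":[0,0,0],"jaw":[1,1,1]}'
python3 -c "
from h import *
arc(range(-220,-236,-5))"
```

```text
time: 11.05
position: [0.4814, -0.1263, 0.2814]
tool_rot: [3.114, 0.408, 0.001]
ft_force: [0.4, 0.6, 0.1]
grip_width: 0.514
grip_force: 0.0
time: 11.42
position: [0.4811, -0.1258, 0.2807]
tool_rot: [-3.114, -0.409, 0.001]
ft_force: [-1.0, 1.5, 0.9]
grip_width: 0.218
grip_force: 20.0
angle 139.9445562285382 r 0.05531471539646337
-220 [0.001, 0.001, -0.0]
-225 [0.021, -0.011, -0.0]
-230 [0.042, -0.023, -0.0]
-235 [0.064, -0.032, -0.0]
```

```bash
python3 -m jog '{"translation":[[0.008,-0.005,0],[0.012,-0.007,0],[0.012,-0.007,0]],"yaw":[0,0,0],"jaw":[1,1,1]}'
python3 -m jog '{"translation":[[0.006,-0.004,0],[0.012,-0.008,0],[0.012,-0.008,0]],"yaw":[0,0,0],"jaw":[1,1,1]}'
python3 -m jog '{"translation":[[0.006,-0.004,0],[0.012,-0.008,0],[0.012,-0.008,0]],"yaw":[0,0,0],"jaw":[1,1,1]}'
python3 -m jog '{"translation":[[0.005,-0.003,0],[0.01,-0.007,0],[0.01,-0.007,0]],"yaw":[0,0,0],"jaw":[1,1,1]}'
```

```text
time: 11.8
position: [0.4824, -0.1245, 0.2807]
tool_rot: [3.115, 0.408, -0.005]
ft_force: [-5.1, -0.4, 5.4]
grip_width: 0.225
grip_force: 20.0
time: 12.18
position: [0.4834, -0.1237, 0.2806]
tool_rot: [3.113, 0.406, -0.009]
ft_force: [-9.3, -3.4, 7.8]
grip_width: 0.224
grip_force: 20.0
time: 12.55
position: [0.4843, -0.1228, 0.2806]
tool_rot: [3.112, 0.404, -0.014]
ft_force: [-12.9, -5.0, 10.9]
grip_width: 0.222
grip_force: 20.0
time: 12.92
position: [0.4852, -0.1222, 0.2805]
tool_rot: [3.111, 0.402, -0.018]
ft_force: [-15.9, -8.2, 12.9]
grip_width: 0.225
grip_force: 20.0
```

It is firmly stopped: the force rises with each small step while only the tool flexes. I'll open under load and lift.

```bash
python3 -m jog '{"translation":[[0,0,0],[0,0,0],[0,0,0],[0,0,0],[0,0,-0.2],[0,0,-0.45],[0,0,-0.6],[0,0,-0.6]],"yaw":[0,0,0,0,0,0,0,0],"jaw":[0.5,0.3,0,0,0,0,0,0]}'
python3 - <<'E'
from h import *
im=ctrl.get_image("scene");p=im["pixels"]
cv2.imwrite("pics/c3.png",cv2.resize(p[90:290,90:390],None,fx=2.6,fy=2.6,interpolation=cv2.INTER_CUBIC))
E
```

```text
time: 13.92
position: [0.4894, -0.1177, 0.4034]
tool_rot: [3.112, 0.409, 0.008]
ft_force: [0.8, 0.9, -0.7]
grip_width: 0.978
grip_force: 0.0
```

View pics/c3.png

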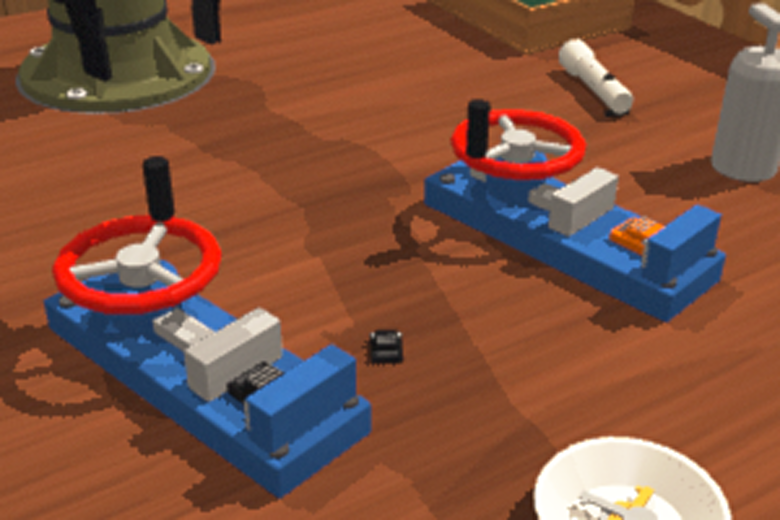

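The black buckle at (255,380) is clamped flat between the jaws. The gripper is clear, and the orange buckle's vice is untouched.

```bash
python3 -c "
from bench import ctrl
print(ctrl.close_job())"
```

```text
the job is handed in; nothing more can be done
None
```

I wound the black buckle's vice clockwise to a firm stop, left the buckle held flat between its jaws, let go of the wheel, left the other vice alone, and handed the job in at about 14 s; no verdict came back.

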